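Clamp a test bar in the inspection fixture

ROBOT

A 7-joint arm with a two-finger parallel gripper is mounted at the origin on the work surface. World frame = base frame: x ahead of the robot, y to its left, z up, the work surface at z = 0. Lengths are in mm, angles in degrees, forces in N, time in s.
With the tool pointing down it reaches from about 425 to 875 mm from the base axis. Payload 4.7 kg.
Tool frame: the origin (TCP) lies at the centre of the arm's flange, where the gripper is bolted on; the fingertips stand 182 mm ahead of it and the grasp point (between the pads) lies 164 mm ahead of it; z points along the fingers, y is the line along which they close (so a half turn about z gives the same grasp; the last joint's range is limited). The gripper opens to 87 mm and grips with 3 to 60 N. Pads are 19 mm wide; open, the fingers measure 117 mm over their backs; the gripper's body (75 mm by 190 mm) begins 51 mm behind the grasp point.
Start: joints at [77.642, 18.392, -4.016, 83.108, 1.295, 78.541, -3.26], TCP at [148.041, -632.922, 404.787] pointing down, gripper open.
Joint ranges: [-163.93, 163.93], [-17.29, 119.83], [-79.2, 71.16], [3.27, 140.29], [-89.18, 269.18], [5.43, 117.66], [-154.24, 154.24]. Speed limits (degrees/s): [147.25, 147.25, 180, 180, 180, 180, 180].

INTERFACE

Orientations are given as [roll, pitch, yaw] about the fixed x, y, z axes, in that order (R = Rz(yaw) Ry(pitch) Rx(roll)).
In Python, from station import bot gives the robot as it stands.
- The arm moves only by the shell command python3 -m inch 'ROWS' [FORCE]. ROWS is JSON, a list of rows, each a list of 7 numbers: the shift along the world's x, y, z in mm, then the turn, a rotation vector about the world's x, y, z in degrees, then the opening in per cent of the stroke, from 0 (shut) to 100 (fully open). In form: [[tx, ty, tz, rx, ry, rz, fingers], ...]. A call has 1 to 20 rows; each row shifts and turns the commanded pose from where the row before left it; what a row does not reach is not made up. A row lasts 1/12 s, in which the tool goes at most 41.7 mm and 7.16 degrees, less where a joint would pass 70% of its speed; a pose out of reach is approached as far as the arm can. A call is refused whole if a number of a shift passes 41.7 or a number of a turn 7.16, either way. A call with a gripper value outside its range is refused whole. The fingers move at their own pace and stop on an object; FORCE is the grip in N (left out, the last holds). Time passes only in rows, so rows that do not move let the fingers close. It gives the time, the measured TCP pose, the force, the opening and the grip force at its end, in the units of the state.
- bot.state(): the state, without advancing time (a new reading comes with each control period).
- bot.snapshot(name): name is "scene" or "top" or "wrist"; returns a dict with "color" (480x640x3 uint8, red, green, blue), "camera_matrix" (3x3 intrinsics, pixels), "dist_coeffs" ([k1, k2, p1, p2, k3] as OpenCV has them; the pictures are not rectified), "R" (3x3) and "t" (3): a world point X has camera coordinates R X + t; the wrist camera has in their place "hand_eye" (4x4, takes a point from camera to tool coordinates, whose origin is the TCP and whose axes are the flange's). Camera axes: x right, y down, z forward; pixel columns grow to the right and rows downward; lengths in mm; the calibration is good to about 2 mm. A picture is of the moment at which its call begins: read the wrist's pose just before it. There is no depth.
- bot.hand_in(): hands the job in; it is judged then, once.
The state is a dict: "clock": time; "q": joint angles; "qvel": joint speeds; "joint_efforts": joint torques, N m; "tool_pos": TCP position; "tool_rot": TCP orientation; "wrist_force": force on the tool from outside, world axes, zero at the start; "moment": the same for the moment, N m; "opening": opening from 0.0 (shut) to 1.0 (fully open); "grasp_force": force on a finger pad.
Only numpy, scipy, OpenCV 4.12 (cv2) and the standard library are available. Lean on these libraries where they do the work, as an engineer would, in place of code of your own. Each camera call takes 0.05 s, during which the arm holds its last target. There are 200 camera calls.

TASK

Take the aluminium test bar out of the blue rack and lay it flat on the grey mat, let go, and take it again by its narrow tail; slide it head first under the bridge of the clamp fixture until the head is right up against the end stop, lying flat, and let go of it. Then turn the knurled brass thumbscrew clockwise, regripping as needed, until its red foot seats on the bar and you feel the resistance clearly rise; stop there with the bar held snugly, without forcing the screw, and let go. Do not disturb the two steel pins and the small bottle standing nearby.

Things in the scene. Friction and masses are not known exactly. Their poses are not given: they have to be found in the camera images.
- bar: flat aluminium test bar, 14 mm thick, loose, 0.09-0.14 kg: a wide head, 44 (x) by 30 mm (y), with a dark round spot, and on the same centre line a narrow tail 85 long by 16 mm wide. Origin: centre of the head's underside; z up; +x points away from the tail, so the head spans x -22..+22, the tail x -107..-22 mm. Centre of mass near x = -33. It starts lying in the rack
- rack: fixed blue plastic rest. Its frame lies 20 mm below the bar's frame as the bar starts (origin on the bench). Between two cheeks as high as the bar's top, 24 mm thick, 2 mm beside the tail, the tail cannot be gripped; the head sticks out on a rib 14 mm wide, with free air on both sides down to the bench: grip it there across its 30 mm width and lift straight up
- mat: fixed dark grey mat on the bench, 190 (x) by 120 (y) by 3 mm thick; origin at the centre of its underside. The place to lay the bar for the change of grip
- fixture: fixed dark steel clamp fixture, 75 mm wide (y). Origin on the bench under the screw axis; z up; +x points from the open mouth to the end stop. Side walls (46 mm high, 35 mm apart) from x = -20 to +28, flared guides before them to x = -42 mm. An aluminium bridge over the nest spans x -13..+13 mm, underside 46 and top 58 mm above the bench
- nest (a point): point on the nest's flat floor under the screw axis, 20 mm above the bench, axes as the fixture's. The bar is home when its frame coincides with this one. Floor from x = -59 mm to the end stop's face at x = +22.5 mm. When home, the tail beyond x = -59 is in free air down to the bench and can be gripped from above (best near x = -77)
- screw_grip (a point): middle of the thumbscrew's knurled brass head, 36 mm in diameter, 20 mm high, axis vertical; this point is on the axis, 82 mm above the bench, 24 mm above the bridge's top. Its x axis (white line on top) turns with the screw. Clockwise from above tightens; the head keeps its height
- foot: red clamp foot, 16 mm across, under the bridge on the screw axis; origin: centre of its underside. Sinks 2.4 mm per rad of clockwise turn; starts 4.5 to 9 mm above a bar in the nest (1.9 to 3.7 rad). The screw runs with an even 0.15 N m of friction; once the foot meets the bar, the torque climbs by 0.24 N m per rad. Snug is 0.06 to 0.2 N m over free running; it holds when let go, but springs back to 0.15 if forced more
- pin_a: turned steel pin, bystander, 26 mm in diameter at the flange, 26 mm high; origin at the centre of its underside
- pin_b: a second such steel pin, bystander
- oil: small amber bottle with a white cap, bystander, 34 mm in diameter, 75 mm high; origin at the centre of its underside
Things that resemble listed ones, but are neither listed nor needed, are in the scene too. There is more than one size of the bar; the job needs the smallest.

How it is judged:
By the outcome, as a careful person would: the job done as asked, in the order asked, and still so for the second after the job is handed in, with the robot touching nothing.
It also fails if it takes over 72 s, if anything falls off the work surface, if the arm or the gripper's body presses on something with over 40 N, if the wrist force passes 120 N, or if a joint passes its speed limit or range.

## Working session

There is one attempt and no reset: what is moved stays moved. The work goes in short steps, Python scripts to look and compute and a shell command to move; the robot and the scene stay as the last step left them, time stands still between calls to the robot, and variables do not carry over. Pictures are saved under pics/ and viewed, at most 10 in all, crops included, and the job is handed in when it is done.

```bash
ls; mkdir -p pics; python3 - <<'E'
from station import bot
import cv2,json,pickle
s=bot.state();print(s)
for n in("scene","top"):
    d=bot.snapshot(n);pickle.dump(d,open(n+'.pkl','wb'));cv2.imwrite(f'pics/{n}.png',d['color'][...,::-1])
    print(n,d['camera_matrix'],d['dist_coeffs'],d['R'],d['t'])
d=bot.snapshot('wrist');print(d['hand_eye'],d['camera_matrix'],d['dist_coeffs'])
E
```

```text
pics
{'clock': 0.0, 'q': array([77.64447708, 18.43888797, -4.01613693, 83.17570849,  1.2953402 ,
       78.5430471 , -3.25948659]), 'qvel': array([ 0.05803583, -0.05061465,  0.07084578,  0.03487424,  0.0380965 ,
        0.01423374, -0.0323314 ]), 'joint_efforts': array([ 6.26011715e-04, -4.91288638e+01, -4.03749514e-01, -3.12528777e+01,
       -6.40699826e-02,  4.38582385e-02,  1.98097073e-04]), 'tool_pos': array([ 147.94636822, -632.71483157,  403.65615914]), 'tool_rot': array([-1.79887627e+02,  6.07669730e-03,  1.31664522e+01]), 'wrist_force': array([ 0.13259646, -0.03612694,  0.3209154 ]), 'moment': array([-0.0354902 , -0.05412408, -0.00802791]), 'grasp_force': 0.0, 'opening': 1.0007572033129009}
scene [[501.17292546   0.         316.58764579]
 [  0.         501.17292546 238.60780067]
 [  0.           0.           1.        ]] [-0.05306616  0.          0.          0.          0.        ] [[ 0.78774799  0.61598304 -0.00424362]
 [ 0.53095945 -0.6824763  -0.50230286]
 [-0.31230621  0.39343488 -0.86468134]] [-527.13241783 -252.11395656 1173.89884572]
top [[458.58833909   0.         313.32121881]
 [  0.         458.58833909 239.28206229]
 [  0.           0.           1.        ]] [-0.01671788  0.          0.          0.          0.        ] [[ 0.01141369 -0.99978727  0.01717972]
 [-0.9852201  -0.01418068 -0.17070522]
 [ 0.17091252 -0.01497743 -0.98517236]] [ 54.01580837 624.82374103 914.83467197]
[[ 3.39135058e-05 -9.67559270e-01 -2.52644133e-01  6.84016295e+01]
 [ 9.99999669e-01  2.38044501e-04 -7.77412348e-04  5.48933220e-01]
 [ 8.12333071e-04 -2.52644023e-01  9.67558958e-01  1.91168457e+01]
 [ 0.00000000e+00  0.00000000e+00  0.00000000e+00  1.00000000e+00]] [[341.50090587   0.         321.94941466]
 [  0.         341.50090587 240.32246593]
 [  0.           0.           1.        ]] [-0.00711134  0.          0.          0.          0.        ]
```

View pics/top.png

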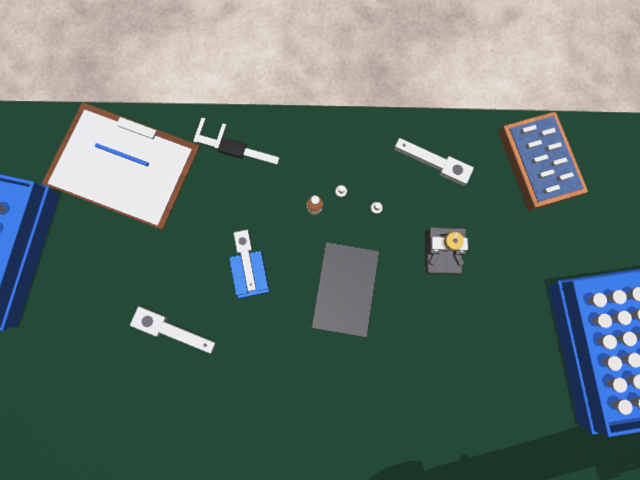

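View pics/scene.png

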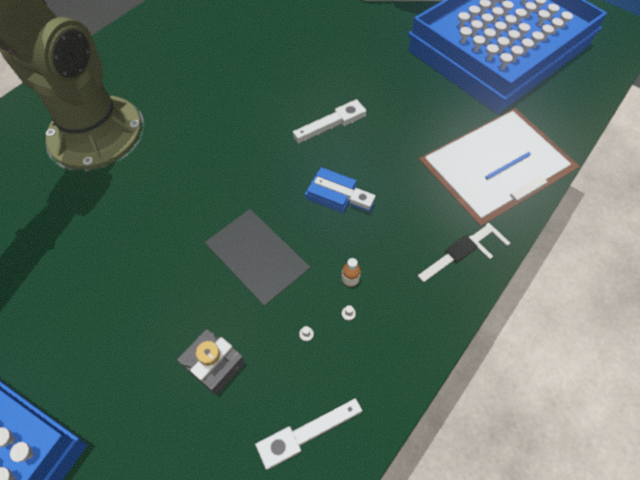

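The job's bar lies in the blue rack, with its head at top (242,240) and tail at (251,290). The bars at top (147,321) and (457,168) look larger and are not in a rack. The mat is at (346,290), the fixture at (446,250) with its screw at (455,241), the pins at (341,190) and (377,207), and the oil at (315,203). I'll work out positions and make one enlarged crop.

```bash
cat > h.py <<'E'
import numpy as np,cv2,pickle
from scipy.spatial.transform import Rotation as Rn
def ray(d,px,z,R,t):
    u=cv2.undistortPoints(np.array([[px]],float),d['camera_matrix'],d['dist_coeffs'])[0,0]
    v=R.T@np.array([u[0],u[1],1]);c=-R.T@t
    return c+v*(z-c[2])/v[2]
def wpose(d,s):
    T=np.eye(4);T[:3,:3]=Rn.from_euler('xyz',s['tool_rot'],degrees=True).as_matrix();T[:3,3]=s['tool_pos']
    M=np.linalg.inv(T@d['hand_eye']);return M[:3,:3],M[:3,3]
def proj(d,P,R,t):
    return cv2.projectPoints(np.array(P,float).reshape(-1,1,3),cv2.Rodrigues(R)[0],t,d['camera_matrix'],d['dist_coeffs'])[0][:,0]
E
python3 - <<'E'
from h import *
np.set_printoptions(precision=1,suppress=True)
for n,L in(("top",[("head spot",(242,241),34),("tail end",(251.5,290),34),("big1 spot",(147,321),14),("big1 hole",(205,345),14),("big2 spot",(457,169),14),("big2hole",(404,145),14),("screw",(455,241),92),("mat",(326,243),3),("mat",(379,251),3),("mat",(367,336),3),("mat",(312,328),3),("fixB",(429,273),20),("fixB",(461,273),20),("oil",(315,199),75),("pinA",(341,190),26),("pinB",(377,207),26)]),
 ("scene",[("head spot",(363,197),34),("screw",(207,351),92),("oil",(352,264),75),("pin",(349,312),26),("pin",(306,333),26)])):
    d=pickle.load(open(n+'.pkl','rb'))
    for k,p,z in L: print(n,k,ray(d,p,z,d['R'],d['t']))
d=pickle.load(open('top.pkl','rb'))['color'][...,::-1]
a=cv2.resize(d[215:305,215:285],None,fx=6,fy=6,interpolation=2);b=cv2.resize(d[215:305,415:480],None,fx=6,fy=6,interpolation=2)
cv2.imwrite('pics/crop.png',np.hstack([a,b])[:, :800])
E
```

```text
top head spot [621.5 214.9  34. ]
top tail end [517.  190.9  34. ]
top big1 spot [449.6 412.9  14. ]
top big1 hole [401.3 287.3  14. ]
top big2 spot [ 797.9 -263.6   14. ]
top big2hole [ 853.  -143.7   14. ]
top screw [ 618.  -226.2   92. ]
top mat [624.8  33.1   3. ]
top mat [608.5 -84.7   3. ]
top mat [423.4 -56.5   3. ]
top mat [439.1  61.9   3. ]
top fixB [ 559.2 -190.2   20. ]
top fixB [ 560.1 -260.2   20. ]
top oil [706.   59.9  75. ]
top pinA [740.5   1.6  26. ]
top pinB [703.  -77.9  26. ]
scene head spot [622.4 215.8  34. ]
scene screw [ 618.4 -224.5   92. ]
scene oil [706.5  57.4  75. ]
scene pin [747.6  -3.8  26. ]
scene pin [710.6 -83.6  26. ]
```

View pics/crop.png

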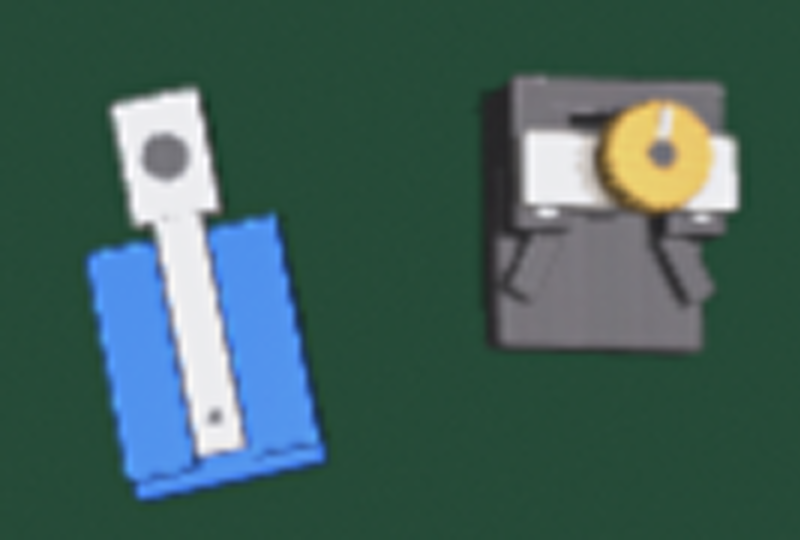

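The crop confirms it: the rack bar is the smallest, measuring 107 mm from spot to tail end, where the others measure about 135. Its head is at (622,215) with yaw about 12.9°. I'll move out past the fixture and look at it from close by.

```bash
python3 -m inch '[[21,19,0,0,0,0,100],[21,19,0,0,0,0,100],[21,19,0,0,0,0,100],[21,19,0,0,0,0,100],[21,19,0,0,0,0,100],[21,19,0,0,0,0,100],[21,19,0,0,0,0,100],[21,19,0,0,0,0,100],[21,19,0,0,0,0,100],[21,19,0,0,0,0,100],[21,19,0,0,0,0,100],[21,19,0,0,0,0,100],[21,19,0,0,0,0,100],[21,19,0,0,0,0,100],[21,19,0,0,0,0,100],[21,19,0,0,0,0,100],[21,19,0,0,0,0,100],[21,19,0,0,0,0,100],[21,19,0,0,0,0,100],[0,0,0,0,0,0,100]]'
python3 -m inch '[[0,0,0,0,0,0,100],[0,0,0,0,0,0,100],[0,0,0,0,0,0,100]]'
cat > look.py <<'E'
from station import bot
from h import *
import sys
n=sys.argv[1];s=bot.state();d=bot.snapshot('wrist');d['R'],d['t']=wpose(d,s)
pickle.dump((d,s),open(n+'.pkl','wb'));cv2.imwrite(f'pics/{n}.png',d['color'][...,::-1])
print({k:np.round(s[k],2) for k in('clock','tool_pos','tool_rot','q','wrist_force','opening','grasp_force')})
E
python3 look.py w1
```

```text
clock: 1.82
tool_pos: [551.0, -265.6, 404.4]
tool_rot: [-179.8, -0.2, 13.7]
wrist_force: [0.0, 1.1, 0.4]
opening: 0.999
grasp_force: 0.0
clock: 2.07
tool_pos: [546.2, -273.3, 404.5]
tool_rot: [180.0, 0.1, 13.0]
wrist_force: [-0.2, -0.2, 0.6]
opening: 0.999
grasp_force: 0.0
{'clock': np.float64(2.07), 'tool_pos': array([ 546.17, -273.28,  404.54]), 'tool_rot': array([1.7997e+02, 6.0000e-02, 1.3040e+01]), 'q': array([ 43.45,  15.1 , -23.32,  88.42,   6.12,  77.77, -57.41]), 'wrist_force': array([-0.21, -0.23,  0.59]), 'opening': np.float64(1.0), 'grasp_force': np.float64(0.0)}
```

View pics/w1.png

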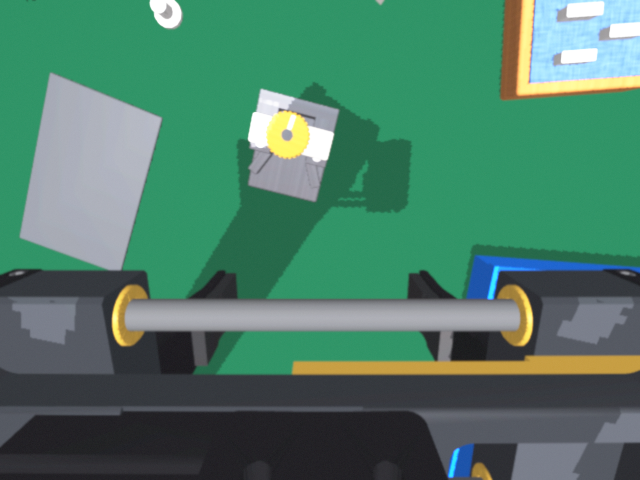

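The wrist view shows the screw centre at (288,135), the nest's mouth-edge corners at (248,186) and (317,201), and the mat at (51,73), (161,118), (121,271) and (20,237).

```bash
python3 - <<'E'
from h import *
np.set_printoptions(precision=1,suppress=True)
d,s=pickle.load(open('w1.pkl','rb'))
for k,p,z in[("screw",(288,135),92),("mouthL",(248.5,186),20),("mouthR",(317,201),20),("rearL",(262,91),46),("rearR",(338,108),46),("mat",(51,73),3),("mat",(161,118),3),("mat",(121,271),3),("mat",(20,237),3)]:
    print(k,ray(d,p,z,d['R'],d['t']))
E
```

```text
screw [ 618.8 -228.3   92. ]
mouthL [ 560.  -190.4   20. ]
mouthR [ 560.9 -264.9   20. ]
rearL [ 652.5 -192.3   46. ]
rearR [ 654.  -264.2   46. ]
mat [625.9  31.7   3. ]
mat [607.3 -84.3   3. ]
mat [424.5 -56.7   3. ]
mat [439.9  61.6   3. ]
```

```bash
python3 -m inch '[[-1,31,-5,0,0,0,100],[-1,31,-5,0,0,0,100],[-1,31,-5,0,0,0,100],[-1,31,-5,0,0,0,100],[-1,31,-5,0,0,0,100],[-1,31,-5,0,0,0,100],[-1,31,-5,0,0,0,100],[-1,31,-5,0,0,0,100],[-1,31,-5,0,0,0,100],[-1,31,-5,0,0,0,100],[-1,31,-5,0,0,0,100],[-1,31,-5,0,0,0,100],[-1,31,-5,0,0,0,100],[-1,31,-5,0,0,0,100],[-1,31,-5,0,0,0,100],[0,0,0,0,0,0,100],[0,0,0,0,0,0,100],[0,0,0,0,0,0,100],[0,0,0,0,0,0,100]]'
python3 look.py w2
```

```text
clock: 3.7
tool_pos: [532.7, 191.0, 329.8]
tool_rot: [179.9, -0.0, 13.0]
wrist_force: [-0.0, 0.2, -0.4]
opening: 1.0
grasp_force: 0.0
{'clock': np.float64(3.7), 'tool_pos': array([532.69, 190.96, 329.84]), 'tool_rot': array([179.93,  -0.  ,  12.98]), 'q': array([  12.74,   14.98,  -40.42,   99.73,   10.41,   69.09, -107.48]), 'wrist_force': array([-0.04,  0.15, -0.4 ]), 'opening': np.float64(1.0), 'grasp_force': np.float64(0.0)}
```

View pics/w2.png

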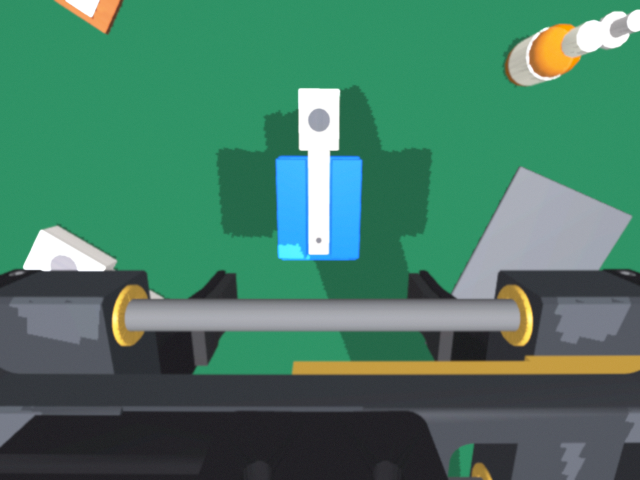

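The bar lies aligned with the tool, with the spot at (319,120) and the tail end at (318.5,254).

```bash
python3 - <<'E'
from h import *
np.set_printoptions(precision=1,suppress=True)
d,s=pickle.load(open('w2.pkl','rb'))
a=ray(d,(319,120),34,d['R'],d['t']);b=ray(d,(318.5,254),34,d['R'],d['t'])
v=a-b;print(a,b,np.linalg.norm(v),np.degrees(np.arctan2(v[1],v[0])))
u=v/np.linalg.norm(v);print('delta',a-6*u-s['tool_pos'])
E
```

```text
[621.6 213.1  34. ] [516.8 189.6  34. ] 107.41701019860986 12.631082705160937
delta [  83.1   20.8 -295.8]
```

```bash
python3 -m inch '[[10.4,2.6,-11,0,0,0,100],[10.4,2.6,-11,0,0,0,100],[10.4,2.6,-11,0,0,0,100],[10.4,2.6,-11,0,0,0,100],[10.4,2.6,-11,0,0,0,100],[10.4,2.6,-11,0,0,0,100],[10.4,2.6,-11,0,0,0,100],[10.3,2.6,-11,0,0,0,100],[0,0,-8,0,0,0,100],[0,0,-8,0,0,0,100],[0,0,-8,0,0,0,100],[0,0,-8,0,0,0,100],[0,0,-5,0,0,0,100],[0,0,0,0,0,0,100],[0,0,0,0,0,0,100],[0,0,0,0,0,0,100]]' 45
python3 -m inch '[[0,0,0,0,0,0,0],[0,0,0,0,0,0,0],[0,0,0,0,0,0,0],[0,0,0,0,0,0,0],[0,0,0,0,0,0,0],[0,0,0,0,0,0,0],[0,0,0,0,0,0,0],[0,0,0,0,0,0,0],[0,0,0,0,0,0,0],[0,0,0,0,0,0,0]]'
```

```text
clock: 5.08
tool_pos: [615.2, 214.0, 205.4]
tool_rot: [180.0, -0.0, 13.2]
wrist_force: [-0.4, 0.3, 0.4]
opening: 1.001
grasp_force: 0.0
clock: 5.92
tool_pos: [615.2, 213.8, 204.7]
tool_rot: [180.0, 0.0, 13.2]
wrist_force: [0.4, 0.2, 0.2]
opening: 0.34
grasp_force: 45.0
```

```bash
python3 -m inch '[[0,0,5,0,0,0,0],[0,0,10,0,0,0,0],[0,0,10,0,0,0,0],[0,0,10,0,0,0,0],[0,0,10,0,0,0,0],[-4,-16,10,0,0,-0.9,0],[-4,-16,0,0,0,-0.9,0],[-4,-16,0,0,0,-0.9,0],[-4,-16,0,0,0,-0.9,0],[-4,-16,0,0,0,-0.9,0],[-4,-16,0,0,0,-0.9,0],[-4,-16,0,0,0,-0.9,0],[-4,-16,0,0,0,-0.9,0],[-4,-16,0,0,0,-0.9,0],[-4,-16,0,0,0,-0.9,0],[-4,-16,0,0,0,-0.9,0],[-4,-16,0,0,0,-0.9,0],[-4,-16,0,0,0,-0.9,0],[-2,-16,0,0,0,-0.9,0],[0,-2,0,0,0,-0.1,0]]'
python3 -m inch '[[0,0,-10,0,0,0,0],[0,0,-10,0,0,0,0],[0,0,-10,0,0,0,0],[0,0,-10,0,0,0,0],[0,0,-10,0,0,0,0],[0,0,-10,0,0,0,0],[0,0,-6,0,0,0,0],[0,0,0,0,0,0,0],[0,0,0,0,0,0,0],[0,0,0,0,0,0,0]]'
python3 -m inch '[[0,0,-2,0,0,0,0],[0,0,-2,0,0,0,0],[0,0,0,0,0,0,0],[0,0,0,0,0,0,0],[0,0,0,0,0,0,0]]'
```

```text
clock: 7.58
tool_pos: [560.8, -16.6, 259.7]
tool_rot: [179.9, 0.0, 0.1]
wrist_force: [-0.1, 0.1, -1.8]
opening: 0.336
grasp_force: 45.0
clock: 8.42
tool_pos: [561.5, -12.0, 194.2]
tool_rot: [180.0, -0.0, 0.5]
wrist_force: [-0.0, -0.4, -1.5]
opening: 0.339
grasp_force: 45.0
clock: 8.83
tool_pos: [561.2, -12.2, 189.9]
tool_rot: [180.0, -0.0, 0.5]
wrist_force: [0.1, -0.5, -1.5]
opening: 0.338
grasp_force: 45.0
```

```bash
python3 -m inch '[[0,0,-1,0,0,0,0],[0,0,-1,0,0,0,0],[0,0,0,0,0,0,0],[0,0,0,0,0,0,0],[0,0,0,0,0,0,0]]'
python3 -m inch '[[0,0,0,0,0,0,70],[0,0,0,0,0,0,70],[0,0,0,0,0,0,70],[0,0,0,0,0,0,70],[0,0,0,0,0,0,70],[0,0,0,0,0,0,70],[0,0,10,0,0,0,70],[0,0,20,0,0,0,70],[0,0,30,0,0,0,70],[-13,0,30,0,0,0,70],[-13,0,30,0,0,0,70],[-20,0,15,0,0,0,70],[-30,0,0,0,0,0,70],[-30,0,0,0,0,0,70],[0,0,0,0,0,0,70],[0,0,0,0,0,0,70],[0,0,0,0,0,0,70]]'
python3 look.py w3
```

```text
clock: 9.25
tool_pos: [561.2, -12.1, 187.8]
tool_rot: [180.0, 0.0, 0.5]
wrist_force: [-0.1, -0.4, -1.1]
opening: 0.337
grasp_force: 45.0
clock: 10.67
tool_pos: [455.6, -12.0, 323.7]
tool_rot: [180.0, -0.1, 0.5]
wrist_force: [-0.1, -0.1, 0.2]
opening: 0.703
grasp_force: 0.0
{'clock': np.float64(10.67), 'tool_pos': array([455.61, -12.03, 323.74]), 'tool_rot': array([ 1.7995e+02, -1.2000e-01,  4.7000e-01]), 'q': array([ 33.02,  -0.86, -34.25, 114.52,  -0.48,  66.07, -90.56]), 'wrist_force': array([-0.07, -0.14,  0.22]), 'opening': np.float64(0.7), 'grasp_force': np.float64(0.0)}
```

View pics/w3.png

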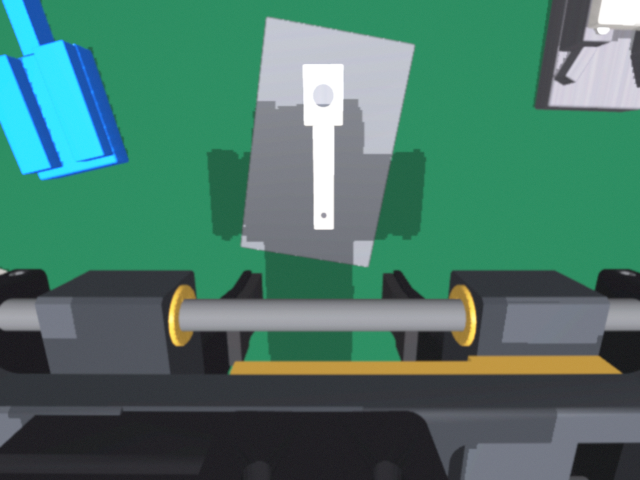

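The bar is flat on the mat, with the spot at (323,95) and the tail end at (323.5,228).

```bash
python3 - <<'E'
from h import *
np.set_printoptions(precision=1,suppress=True)
d,s=pickle.load(open('w3.pkl','rb'))
a=ray(d,(323,95),17,d['R'],d['t']);b=ray(d,(323.5,228.5),17,d['R'],d['t'])
v=a-b;print(a,b,np.linalg.norm(v),np.degrees(np.arctan2(v[1],v[0])))
u=v/np.linalg.norm(v);print('delta',a-77*u-s['tool_pos'])
E
```

```text
[567.5 -12.6  17. ] [460.2 -14.   17. ] 107.30124849534806 0.750473302425238
delta [  34.9   -1.6 -306.7]
```

```bash
python3 -m inch '[[9,0,-14,0,0,0,70],[9,0,-14,0,0,0,70],[9,-0.7,-14,0,0,0,70],[8,-0.6,-14,0,0,0,70],[0,0,-14,0,0,0,70],[0,0,-14,0,0,0,70],[0,0,-14,0,0,0,70],[0,0,-14,0,0,0,70],[0,0,-10,0,0,0,70],[0,0,-8,0,0,0,70],[0,0,-4,0,0,0,70],[0,0,-1,0,0,0,70],[0,0,0,0,0,0,70],[0,0,0,0,0,0,70],[0,0,0,0,0,0,70]]' 50
python3 -m inch '[[0,0,0,0,0,0,0],[0,0,0,0,0,0,0],[0,0,0,0,0,0,0],[0,0,0,0,0,0,0],[0,0,0,0,0,0,0],[0,0,0,0,0,0,0],[0,0,0,0,0,0,0],[0,0,0,0,0,0,0]]'
```

```text
clock: 11.97
tool_pos: [490.6, -13.4, 188.5]
tool_rot: [180.0, -0.1, 0.5]
wrist_force: [0.9, 0.1, 0.7]
opening: 0.698
grasp_force: 0.0
clock: 12.63
tool_pos: [490.1, -13.4, 187.8]
tool_rot: [180.0, 0.0, 0.5]
wrist_force: [0.8, -0.6, 1.6]
opening: 0.179
grasp_force: 32.2
```

```bash
python3 -m inch '[[0,0,0,0,0,0,0],[0,0,0,0,0,0,0],[0,0,6,0,0,0,0],[0,0,10,0,0,0,0],[0,0,10,0,0,0,0],[0,0,10,0,0,0,0],[0,0,10,0,0,0,0],[-2.9,-16.5,0,0,0,0,0],[-2.9,-16.5,0,0,0,0,0],[-2.9,-16.5,0,0,0,0,0],[-2.9,-16.5,0,0,0,0,0],[-2.9,-16.5,0,0,0,0,0],[-2.9,-16.5,0,0,0,0,0],[-2.9,-16.5,0,0,0,0,0],[-2.9,-16.5,0,0,0,0,0],[-2.9,-16.5,0,0,0,0,0],[-2.9,-16.5,0,0,0,0,0],[-2.9,-16.5,0,0,0,0,0],[-2.9,-16.5,0,0,0,0,0],[-2.9,-16.5,0,0,0,0,0]]'
python3 -m inch '[[0,0,0,0,0,0,0],[0,0,0,0,0,0,0],[0,0,0,0,0,0,0]]'
python3 look.py w4
```

```text
clock: 14.3
tool_pos: [452.4, -228.8, 234.9]
tool_rot: [180.0, -0.1, 0.5]
wrist_force: [0.2, -1.2, -1.1]
opening: 0.175
grasp_force: 50.0
clock: 14.55
tool_pos: [452.7, -227.2, 234.3]
tool_rot: [-180.0, -0.0, 0.5]
wrist_force: [0.0, -0.1, -1.5]
opening: 0.179
grasp_force: 50.0
{'clock': np.float64(14.55), 'tool_pos': array([ 452.72, -227.18,  234.33]), 'tool_rot': array([-1.7999e+02, -3.0000e-02,  4.9000e-01]), 'q': array([ 46.85,  11.68, -25.18, 113.41,   5.92,  56.11, -70.68]), 'wrist_force': array([ 0.04, -0.1 , -1.48]), 'opening': np.float64(0.18), 'grasp_force': np.float64(49.99)}
```

View pics/w4.png

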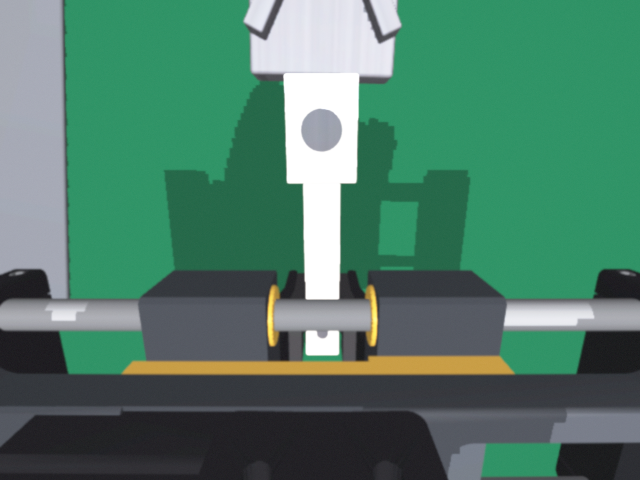

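The bar is held level at its tail, with the spot at (321.5,130). The fixture mouth edge runs (250,74)–(393,79) and the guide tips are near (258,37) and (387,39).

```bash
python3 - <<'E'
from h import *
np.set_printoptions(precision=1,suppress=True)
d,s=pickle.load(open('w4.pkl','rb'))
for k,p,z in[("spot",(321.5,130),63.5),("headfrontL",(285,74),63.5),("headfrontR",(358,74),63.5),("headbackL",(287.5,182),63.5),("headbackR",(356,182),63.5),("mouthL",(250,74),20),("mouthR",(393,79),20),("gL",(258,37),46),("gR",(387,39),46)]:
    print(k,ray(d,p,z,d['R'],d['t']))
E
```

```text
spot [ 530.  -226.8   63.5]
headfrontL [ 551.7 -211.7   63.5]
headfrontR [ 552.  -241.5   63.5]
headbackL [ 508.1 -212.    63.5]
headbackR [ 508.3 -242.1   63.5]
mouthL [ 560.3 -188.9   20. ]
mouthR [ 558.5 -264.1   20. ]
gL [ 570.3 -198.2   46. ]
gR [ 570.  -255.6   46. ]
```

```bash
python3 -m inch '[[0,0,-9,0,0,0,0],[0,0,-9,0,0,0,0],[0,0,-9,0,0,0,0],[0,0,0,0,0,0,0],[0,0,0,0,0,0,0],[5,0,0,0,0,0,0],[5,0,0,0,0,0,0],[5,0,0,0,0,0,0],[5,0,0,0,0,0,0],[5,0,0,0,0,0,0],[0,0,0,0,0,0,0],[0,0,0,0,0,0,0]]'
python3 -m inch '[[0,0,-1,0,0,0,0],[0,0,0,0,0,0,0],[0,0,0,0,0,0,0]]'
python3 -m inch '[[4,0,0,0,0,0,0],[4,0,0,0,0,0,0],[4,0,0,0,0,0,0],[4,0,0,0,0,0,0],[4,0,0,0,0,0,0],[0,0,0,0,0,0,0],[0,0,0,0,0,0,0]]'
```

```text
clock: 15.6
tool_pos: [477.8, -227.8, 206.8]
tool_rot: [-180.0, -0.0, 0.5]
wrist_force: [-0.4, -0.5, -1.1]
opening: 0.179
grasp_force: 50.0
clock: 15.85
tool_pos: [477.1, -228.0, 205.6]
tool_rot: [180.0, 0.0, 0.5]
wrist_force: [-0.1, -0.3, -1.5]
opening: 0.176
grasp_force: 50.0
clock: 16.43
tool_pos: [497.7, -227.8, 205.7]
tool_rot: [-180.0, 0.0, 0.5]
wrist_force: [0.4, -0.2, -1.7]
opening: 0.174
grasp_force: 50.0
```

```bash
python3 -m inch '[[4,0,0,0,0,0,0],[4,0,0,0,0,0,0],[4,0,0,0,0,0,0],[4,0,0,0,0,0,0],[4,0,0,0,0,0,0],[0,0,0,0,0,0,0],[0,0,0,0,0,0,0]]'
python3 -m inch '[[4,0,0,0,0,0,0],[4,0,0,0,0,0,0],[4,0,0,0,0,0,0],[4,0,0,0,0,0,0],[0,0,-0.8,0,0,0,0],[0,0,0,0,0,0,0],[0,0,0,0,0,0,0]]'
```

```text
clock: 17.02
tool_pos: [517.7, -227.8, 205.7]
tool_rot: [-180.0, 0.0, 0.5]
wrist_force: [-0.1, 0.2, -2.2]
opening: 0.179
grasp_force: 50.0
clock: 17.6
tool_pos: [533.5, -227.9, 204.9]
tool_rot: [-180.0, 0.0, 0.5]
wrist_force: [0.3, -0.5, -0.9]
opening: 0.176
grasp_force: 50.0
```

Nearly home, with floor contact just starting. I'll advance in small steps.

```bash
for i in 1; do python3 -m inch '[[2,0,0,0,0,0,0],[2,0,0,0,0,0,0],[1,0,0,0,0,0,0],[0,0,0,0,0,0,0],[0,0,0,0,0,0,0]]'; done
python3 -m inch '[[1,0,0,0,0,0,0],[1,0,0,0,0,0,0],[0,0,0,0,0,0,0],[0,0,0,0,0,0,0]]'
```

```text
clock: 18.02
tool_pos: [538.5, -227.9, 205.0]
tool_rot: [180.0, -0.0, 0.5]
wrist_force: [-0.2, 0.4, -0.4]
opening: 0.179
grasp_force: 50.0
clock: 18.35
tool_pos: [540.5, -227.9, 205.0]
tool_rot: [180.0, -0.0, 0.5]
wrist_force: [0.6, 0.1, -0.8]
opening: 0.175
grasp_force: 50.0
```

```bash
python3 -m inch '[[0.7,0,0,0,0,0,0],[0.7,0,0,0,0,0,0],[0,0,0,0,0,0,0],[0,0,0,0,0,0,0]]'
python3 -m inch '[[0.5,0,0,0,0,0,0],[0.5,0,0,0,0,0,0],[0,0,0,0,0,0,0],[0,0,0,0,0,0,0]]'
```

```text
clock: 18.68
tool_pos: [541.9, -227.9, 204.9]
tool_rot: [180.0, 0.0, 0.5]
wrist_force: [1.0, 0.1, -1.6]
opening: 0.182
grasp_force: 50.0
clock: 19.02
tool_pos: [542.3, -227.9, 204.8]
tool_rot: [-180.0, 0.1, 0.5]
wrist_force: [-4.2, 0.4, 1.6]
opening: 0.178
grasp_force: 50.0
```

Contact with the stop (Fx −4 N). I'll confirm with a slight push and a small press down, then let go.

```bash
python3 -m inch '[[0.5,0,-0.3,0,0,0,0],[0.3,0,-0.3,0,0,0,0],[0,0,0,0,0,0,0],[0,0,0,0,0,0,0]]'
python3 -m inch '[[0,0,0,0,0,0,40],[0,0,0,0,0,0,40],[0,0,0,0,0,0,40],[0,0,0,0,0,0,40],[0,0,0,0,0,0,40],[0,0,15,0,0,0,40],[-10,0,20,0,0,0,40],[-10,0,20,0,0,0,50],[-10,0,20,0,0,0,60],[-10,0,10,0,0,0,60],[0,0,0,0,0,0,60],[0,0,0,0,0,0,60]]'
python3 look.py w5
```

```text
clock: 19.35
tool_pos: [542.6, -228.0, 204.7]
tool_rot: [-180.0, 0.2, 0.4]
wrist_force: [-8.7, 0.4, 7.0]
opening: 0.178
grasp_force: 50.0
clock: 20.35
tool_pos: [503.8, -228.1, 289.9]
tool_rot: [179.9, -0.1, 0.4]
wrist_force: [0.7, 0.4, -0.5]
opening: 0.583
grasp_force: 0.0
{'clock': np.float64(20.35), 'tool_pos': array([ 503.78, -228.13,  289.87]), 'tool_rot': array([ 1.7993e+02, -9.0000e-02,  4.4000e-01]), 'q': array([ 44.43,  13.33, -25.65, 104.38,   6.44,  63.6 , -73.05]), 'wrist_force': array([ 0.69,  0.42, -0.51]), 'opening': np.float64(0.58), 'grasp_force': np.float64(0.0)}
```

View pics/w5.png

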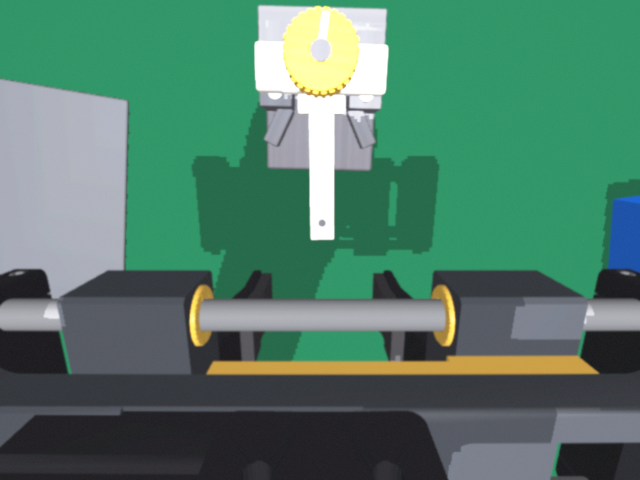

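The bar is seated in the nest, with the head under the bridge, the tail end at (321.5,239) and the screw at (321,51).

```bash
python3 - <<'E'
from h import *
np.set_printoptions(precision=1,suppress=True)
d,s=pickle.load(open('w5.pkl','rb'))
for k,p,z in[("tailend",(321.5,239),34),("screw",(321,51),92),("mouthL",(268,168),20),("mouthR",(372,170),20)]:
    print(k,ray(d,p,z,d['R'],d['t']))
E
```

```text
tailend [ 511.8 -228.5   34. ]
screw [ 618.6 -227.5   92. ]
mouthL [ 560.7 -189.7   20. ]
mouthR [ 559.9 -264.6   20. ]
```

```bash
python3 -m inch '[[5.8,0,0,0,0,7,70],[5.8,0,0,0,0,7,70],[5.8,0,0,0,0,7,70],[5.8,0,0,0,0,7,70],[5.8,0,0,0,0,7,70],[5.8,0,0,0,0,7,70],[5.8,0,0,0,0,7,70],[5.8,0,0,0,0,7,70],[5.8,0,0,0,0,7,70],[5.8,0,0,0,0,7,70],[5.8,0,0,0,0,7,70],[5.8,0,0,0,0,7,70],[5.8,0,0,0,0,7,70],[5.8,0,0,0,0,7,70],[5.8,0,0,0,0,7,70],[5.8,0,0,0,0,7,70],[5.8,0,0,0,0,7,70],[5.8,0,0,0,0,7,70],[5.8,0,0,0,0,7,70],[4.7,0.4,0,0,0,7,70]]'
python3 -m inch '[[0,0,0,0,0,7,70],[0,0,0,0,0,7,70],[0,0,0,0,0,7,70],[0,0,0,0,0,7,70],[0,0,0,0,0,7,70],[0,0,0,0,0,7,70],[0,0,0,0,0,7,70],[0,0,0,0,0,7,70],[0,0,0,0,0,7,70],[0,0,0,0,0,0,70],[0,0,0,0,0,0,70],[0,0,0,0,0,0,70]]'
python3 -c "
from station import bot
s=bot.state();print(s['q'],s['moment'])"
```

```text
clock: 22.07
tool_pos: [619.2, -227.3, 287.5]
tool_rot: [179.9, -0.1, 140.8]
wrist_force: [0.2, -0.8, 0.3]
opening: 0.701
grasp_force: 0.0
clock: 23.07
tool_pos: [618.7, -227.4, 288.5]
tool_rot: [179.9, -0.0, -156.7]
wrist_force: [-0.2, 0.2, -0.6]
opening: 0.697
grasp_force: 0.0
[ 59.3243477   36.50342792 -58.52338299  88.04331097  31.84943538
  73.59491436 109.94578686] [ 0.12389331 -0.14507524  0.01035601]
```

```bash
python3 -m inch '[[0,0,-8,0,0,0,70],[0,0,-8,0,0,0,70],[0,0,-8,0,0,0,70],[0,0,-8,0,0,0,70],[0,0,-7,0,0,0,70],[0,0,-3,0,0,0,70],[0,0,0,0,0,0,70],[0,0,0,0,0,0,70],[0,0,0,0,0,0,70]]' 45
python3 -m inch '[[0,0,0,0,0,0,0],[0,0,0,0,0,0,0],[0,0,0,0,0,0,0],[0,0,0,0,0,0,0],[0,0,0,0,0,0,0],[0,0,0,0,0,0,0],[0,0,0,0,0,0,0],[0,0,0,0,0,0,0]]'
cat > m.py <<'E'
from station import bot
import numpy as np
s=bot.state();print('  mom',np.round(s['moment'],3),'q7',round(s['q'][6],1),'eff7',round(s['joint_efforts'][6],3))
E
python3 m.py; python3 -m inch '[[0,0,0,0,0,-3,0],[0,0,0,0,0,-3,0],[0,0,0,0,0,-3,0],[0,0,0,0,0,-3,0]]';python3 m.py;python3 -m inch '[[0,0,0,0,0,0,0],[0,0,0,0,0,0,0]]';python3 m.py
```

```text
clock: 23.82
tool_pos: [618.8, -227.5, 247.8]
tool_rot: [-180.0, 0.0, -156.5]
wrist_force: [-0.7, -0.5, -0.8]
opening: 0.7
grasp_force: 0.0
clock: 24.48
tool_pos: [618.5, -227.2, 247.5]
tool_rot: [180.0, -0.0, -156.5]
wrist_force: [-1.8, 0.8, 1.5]
opening: 0.401
grasp_force: 45.0
  mom [ 0.425  0.113 -0.026] q7 108.8 eff7 0.03
clock: 24.82
tool_pos: [618.5, -227.1, 247.5]
tool_rot: [180.0, -0.0, -168.6]
wrist_force: [-1.8, 0.9, 2.4]
opening: 0.401
grasp_force: 45.0
  mom [0.388 0.219 0.171] q7 97.8 eff7 0.439
clock: 24.98
tool_pos: [618.5, -227.1, 247.5]
tool_rot: [180.0, -0.0, -168.5]
wrist_force: [-1.7, 2.2, 2.3]
opening: 0.401
grasp_force: 45.0
  mom [ 0.476  0.307 -0.154] q7 98.0 eff7 0.071
```

```bash
python3 -m inch '[[0,0,0,0,0,-4,0],[0,0,0,0,0,-4,0],[0,0,0,0,0,-4,0],[0,0,0,0,0,-4,0],[0,0,0,0,0,-4,0],[0,0,0,0,0,-4,0],[0,0,0,0,0,-4,0],[0,0,0,0,0,-4,0],[0,0,0,0,0,-4,0],[0,0,0,0,0,-4,0]]'|grep rot;python3 m.py
python3 -m inch '[[0,0,0,0,0,-4,0],[0,0,0,0,0,-4,0],[0,0,0,0,0,-4,0],[0,0,0,0,0,-4,0],[0,0,0,0,0,-4,0],[0,0,0,0,0,-4,0],[0,0,0,0,0,-4,0],[0,0,0,0,0,-4,0]]'|grep rot;python3 m.py
python3 -m inch '[[0,0,0,0,0,-3,0],[0,0,0,0,0,-3,0],[0,0,0,0,0,-3,0]]'|grep rot;python3 m.py
python3 -m inch '[[0,0,0,0,0,-3,0],[0,0,0,0,0,-3,0],[0,0,0,0,0,-3,0]]';python3 m.py
```

```text
tool_rot: [179.9, -0.0, 151.4]
  mom [0.6   0.249 0.159] q7 61.4 eff7 0.64
tool_rot: [179.9, -0.1, 119.4]
  mom [0.603 0.13  0.128] q7 32.1 eff7 0.646
tool_rot: [179.9, -0.1, 110.5]
  mom [0.603 0.067 0.133] q7 23.9 eff7 0.447
clock: 26.98
tool_pos: [619.0, -226.2, 247.5]
tool_rot: [179.9, -0.1, 101.5]
wrist_force: [-0.5, 3.7, 1.4]
opening: 0.404
grasp_force: 45.0
  mom [ 0.595 -0.036  0.164] q7 15.6 eff7 0.449
```

```bash
for k in 1; do python3 -m inch '[[0,0,0,0,0,-3,0],[0,0,0,0,0,-3,0]]'|grep rot;python3 m.py
python3 -m inch '[[0,0,0,0,0,-3,0],[0,0,0,0,0,-3,0]]'|grep rot;python3 m.py
python3 -m inch '[[0,0,0,0,0,-3,0],[0,0,0,0,0,-3,0]]'|grep rot;python3 m.py
python3 -m inch '[[0,0,0,0,0,-3,0],[0,0,0,0,0,-3,0]]'|grep rot;python3 m.py; done
```

```text
tool_rot: [179.9, -0.1, 95.5]
  mom [0.578 0.013 0.101] q7 10.1 eff7 0.45
tool_rot: [179.9, -0.1, 89.5]
  mom [ 0.581 -0.075  0.124] q7 4.5 eff7 0.45
tool_rot: [179.9, -0.1, 83.5]
  mom [ 0.577 -0.146  0.157] q7 -1.0 eff7 0.451
tool_rot: [179.9, -0.1, 77.5]
  mom [ 0.537 -0.203  0.154] q7 -6.6 eff7 0.452
```

```bash
python3 -m inch '[[0,0,0,0,0,-3,0],[0,0,0,0,0,-3,0]]'|grep rot;python3 m.py
python3 -m inch '[[0,0,0,0,0,-3,0],[0,0,0,0,0,-3,0]]'|grep rot;python3 m.py
python3 -m inch '[[0,0,0,0,0,-3,0],[0,0,0,0,0,-3,0]]'|grep rot;python3 m.py
python3 -m inch '[[0,0,0,0,0,-3,0],[0,0,0,0,0,-3,0]]'|grep rot;python3 m.py
python3 -m inch '[[0,0,0,0,0,-3,0],[0,0,0,0,0,-3,0]]'|grep -E 'rot|pos|open';python3 m.py
```

```text
tool_rot: [179.9, -0.1, 71.5]
  mom [ 0.534 -0.162  0.182] q7 -12.1 eff7 0.452
tool_rot: [179.9, -0.1, 65.5]
  mom [ 0.575 -0.265  0.191] q7 -17.7 eff7 0.453
tool_rot: [179.9, -0.1, 59.5]
  mom [ 0.482 -0.314  0.199] q7 -23.2 eff7 0.454
tool_rot: [179.9, -0.1, 53.5]
  mom [ 0.48  -0.341  0.108] q7 -28.8 eff7 0.454
tool_pos: [619.4, -226.4, 247.5]
tool_rot: [179.9, -0.1, 47.5]
opening: 0.402
  mom [ 0.464 -0.414  0.161] q7 -34.4 eff7 0.455
```

```bash
python3 -m inch '[[0,0,0,0,0,-3,0],[0,0,0,0,0,-3,0]]'|grep rot;python3 m.py
python3 -m inch '[[0,0,0,0,0,-3,0]]'|grep rot;python3 m.py
python3 -m inch '[[0,0,0,0,0,-3,0]]'|grep rot;python3 m.py
python3 -m inch '[[0,0,0,0,0,-3,0]]'|grep rot;python3 m.py
python3 -m inch '[[0,0,0,0,0,-3,0]]'|grep rot;python3 m.py
python3 -m inch '[[0,0,0,0,0,-3,0]]'|grep rot;python3 m.py
python3 -m inch '[[0,0,0,0,0,-3,0]]'|grep rot;python3 m.py
```

```text
tool_rot: [179.9, -0.1, 41.5]
  mom [ 0.459 -0.398  0.173] q7 -40.0 eff7 0.455
tool_rot: [179.9, -0.1, 38.5]
  mom [ 0.487 -0.399  0.164] q7 -42.8 eff7 0.456
tool_rot: [179.9, -0.1, 35.5]
  mom [ 0.408 -0.428  0.134] q7 -45.6 eff7 0.456
tool_rot: [180.0, -0.1, 32.5]
  mom [ 0.402 -0.427  0.156] q7 -48.4 eff7 0.456
tool_rot: [180.0, -0.2, 29.5]
  mom [ 0.422 -0.443  0.15 ] q7 -51.1 eff7 0.457
tool_rot: [180.0, -0.2, 26.5]
  mom [ 0.374 -0.477  0.111] q7 -53.9 eff7 0.456
tool_rot: [180.0, -0.2, 23.5]
  mom [ 0.383 -0.477  0.129] q7 -56.7 eff7 0.457
```

```bash
python3 -m inch '[[0,0,0,0,0,-3,0]]'|grep rot;python3 m.py
python3 -m inch '[[0,0,0,0,0,-3,0]]'|grep rot;python3 m.py
python3 -m inch '[[0,0,0,0,0,-3,0]]'|grep rot;python3 m.py
python3 -m inch '[[0,0,0,0,0,-3,0]]'|grep rot;python3 m.py
python3 -m inch '[[0,0,0,0,0,-3,0]]'|grep rot;python3 m.py
python3 -m inch '[[0,0,0,0,0,-3,0]]'|grep rot;python3 m.py
python3 -m inch '[[0,0,0,0,0,-3,0]]'|grep rot;python3 m.py
python3 -m inch '[[0,0,0,0,0,-3,0]]'|grep -E 'rot|clock';python3 m.py
```

```text
tool_rot: [180.0, -0.2, 20.5]
  mom [ 0.379 -0.516  0.158] q7 -59.5 eff7 0.457
tool_rot: [180.0, -0.2, 17.5]
  mom [ 0.364 -0.55   0.128] q7 -62.3 eff7 0.457
tool_rot: [180.0, -0.2, 14.5]
  mom [ 0.335 -0.522  0.164] q7 -65.1 eff7 0.458
tool_rot: [180.0, -0.2, 11.5]
  mom [ 0.339 -0.534  0.154] q7 -67.9 eff7 0.458
tool_rot: [180.0, -0.2, 8.5]
  mom [ 0.303 -0.499  0.143] q7 -70.7 eff7 0.458
tool_rot: [180.0, -0.2, 5.5]
  mom [ 0.234 -0.529  0.158] q7 -73.5 eff7 0.458
tool_rot: [180.0, -0.2, 2.5]
  mom [ 0.354 -0.514  0.154] q7 -76.3 eff7 0.459
clock: 29.82
tool_rot: [-180.0, -0.2, -0.5]
  mom [ 0.296 -0.541  0.177] q7 -79.2 eff7 0.457
```

```bash
python3 -m inch '[[0,0,0,0,0,-3,0]]'|grep rot;python3 m.py
python3 -m inch '[[0,0,0,0,0,-3,0]]'|grep rot;python3 m.py
python3 -m inch '[[0,0,0,0,0,-3,0]]'|grep rot;python3 m.py
python3 -m inch '[[0,0,0,0,0,-3,0]]'|grep rot;python3 m.py
python3 -m inch '[[0,0,0,0,0,-3,0]]'|grep rot;python3 m.py
python3 -m inch '[[0,0,0,0,0,-3,0]]'|grep -E 'rot|clock';python3 m.py
```

```text
tool_rot: [-180.0, -0.2, -3.5]
  mom [ 0.19  -0.591  0.221] q7 -82.0 eff7 0.444
tool_rot: [-180.0, -0.2, -6.5]
  mom [ 0.235 -0.542  0.177] q7 -84.8 eff7 0.432
tool_rot: [-180.0, -0.2, -9.5]
  mom [ 0.293 -0.551  0.202] q7 -87.6 eff7 0.42
tool_rot: [-180.0, -0.2, -12.5]
  mom [ 0.254 -0.501  0.194] q7 -90.4 eff7 0.408
tool_rot: [-180.0, -0.2, -15.5]
  mom [ 0.208 -0.508  0.199] q7 -93.2 eff7 0.396
clock: 30.32
tool_rot: [-180.0, -0.2, -18.5]
  mom [ 0.217 -0.528  0.254] q7 -96.0 eff7 0.384
```

Contact began near yaw 0. The joint-7 effort shifts by 0.012 N m per 3°, matching 0.24 N m/rad, so the rise so far is 0.075. Four more small steps bring it to about 0.125, mid-window, and then I let go.

```bash
python3 -m inch '[[0,0,0,0,0,-3,0],[0,0,0,0,0,-3,0],[0,0,0,0,0,-3,0]]'|grep rot;python3 m.py
python3 -m inch '[[0,0,0,0,0,-3,0]]'|grep rot;python3 m.py
python3 -m inch '[[0,0,0,0,0,0,0],[0,0,0,0,0,0,0],[0,0,0,0,0,0,0]]'|grep rot;python3 m.py
python3 -m inch '[[0,0,0,0,0,0,70],[0,0,0,0,0,0,70],[0,0,0,0,0,0,70],[0,0,0,0,0,0,70],[0,0,0,0,0,0,70],[0,0,10,0,0,0,70],[0,0,15,0,0,0,70],[0,0,20,0,0,0,70],[-20,0,20,0,0,0,70],[-30,0,0,0,0,0,70],[-30,0,0,0,0,0,70],[-30,0,0,0,0,0,70],[0,0,0,0,0,0,70],[0,0,0,0,0,0,70]]'
python3 look.py w6; python3 m.py
```

```text
tool_rot: [-180.0, -0.2, -27.5]
  mom [ 0.164 -0.517  0.248] q7 -104.4 eff7 0.349
tool_rot: [-180.0, -0.1, -30.5]
  mom [ 0.128 -0.492  0.281] q7 -107.2 eff7 0.337
tool_rot: [-179.9, -0.1, -30.4]
  mom [ 0.154 -1.143  0.043] q7 -107.1 eff7 -0.045
clock: 32.07
tool_pos: [507.3, -228.0, 313.4]
tool_rot: [180.0, -0.1, -30.6]
wrist_force: [0.4, 0.0, -0.7]
opening: 0.695
grasp_force: 0.0
{'clock': np.float64(32.07), 'tool_pos': array([ 507.26, -228.04,  313.43]), 'tool_rot': array([ 1.7995e+02, -6.0000e-02, -3.0630e+01]), 'q': array([  33.2 ,   11.28,  -13.1 ,  102.93,    2.84,   66.06, -101.44]), 'wrist_force': array([ 0.44,  0.02, -0.74]), 'opening': np.float64(0.7), 'grasp_force': np.float64(0.0)}
  mom [ 0.078 -0.003 -0.048] q7 -101.4 eff7 0.01
```

View pics/w6.png

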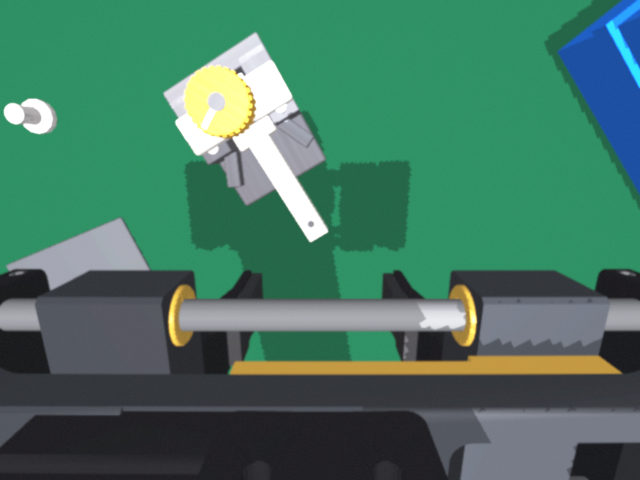

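The white line has turned about 234°, matching the tool, so there was no slip. The bar is in place with the tail end near (318,236). I'll check its position once more and hand in.

```bash
python3 - <<'E'
from h import *
from station import bot
d,s=pickle.load(open('w6.pkl','rb'))
p=ray(d,(317.5,237),34,d['R'],d['t']);print(p)
if abs(p[0]-511.8)<4 and abs(p[1]+228.5)<4: print(bot.hand_in())
E
```

```text
[ 511.87165172 -227.57872425   34.        ]
the job is handed in; nothing more can be done
None
```

The job is handed in at about 32 s: the bar is home against the end stop and released, and the thumbscrew is snug at about 0.12 N m over free running and let go. The pins and bottle were never approached.

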